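# Gather the nuts in one corner of the parts tote

### The arm

A 6-joint arm with a two-finger parallel gripper is mounted at the origin on a cart in front of the work surface, level with it; the furniture and walls round the work are solid. World frame = base frame: x ahead of the robot, y to its left, z up, the work surface at z = 0. Lengths are in mm, angles in degrees, forces in N, time in s.
With the tool pointing down it reaches from about 300 to 850 mm from the base axis. Payload 4.2 kg.
Tool frame: the origin (TCP) lies at the very end of the fingers, on their centre line; the grasp point (between the pads) lies 19 mm behind it (env.grip_depth is the distance from the TCP to the grasp point, in mm); y points along the fingers, z is the direction in which the jaws open and shut, and the axes are right-handed (so a half turn about y gives the same grasp; the last joint's range is limited). The gripper opens to 91 mm and grips with 3 to 60 N. Pads are 32 mm wide; open, the fingers measure 118 mm over their backs; the gripper's body (76 mm by 178 mm) begins 60 mm behind the grasp point.
Start: joints at [-70.302, 18.312, 89.639, -0, 72.044, -1.146], TCP at [204.606, -537.385, 182.576] pointing down, gripper open.
Joint ranges: [-177.97, 177.97], [-48.28, 115.42], [12.27, 149.76], [-77.06, 257.06], [2.81, 150.46], [-146.56, 146.56]. Speed limits (degrees/s): [147.25, 147.25, 180, 180, 180, 180].

### API

Orientations are given as [roll, pitch, yaw] about the fixed x, y, z axes, in that order (R = Rz(yaw) Ry(pitch) Rx(roll)).
In Python, from workcell import state, imaging, job, env gives the robot as it stands.
- The arm moves only by the shell command python3 -m pendant 'ROWS' [FORCE]. ROWS is JSON, a list of rows, each an object with "delta_pos": the shift along the tool's x, y, z in cm, a list of three; "twist": the turn, a rotation vector about the tool's x, y, z in degrees, a list of three; "grip": the opening in per cent of the stroke, from 0 (shut) to 100 (fully open). In form: [{"delta_pos": [tx, ty, tz], "twist": [wx, wy, wz], "grip": grip}, ...]. A call has exactly 5 rows; each row is the pose to reach, as a shift and turn from the pose commanded when the call began, along the tool's axes at that moment; what a row does not reach only later rows make up. A row lasts 1/10 s, in which the tool goes at most 50 mm and 8.59 degrees, less where a joint would pass 70% of its speed; a pose out of reach is approached as far as the arm can. A call with a gripper value outside its range is refused whole. The fingers move at their own pace and stop on an object; FORCE is the grip in N (left out, the last holds). Time passes only in rows, so rows that repeat a pose let the fingers close, or fill a call up. It gives the time, the measured TCP pose, the force and the opening at its end, in the units of the state.
- state(): the state, without advancing time (a new reading comes with each control period).
- imaging.grab_frame(name): name is "scene" or "top"; returns (picture, depth): 400x640x3 uint8, red, green, blue; 400x640 float32, mm along the optical axis (not along the pixel's ray), 0 where there is no reading.
- imaging.camera_info(name): a dict with "fx", "fy", "cx", "cy" (pixels), "k1" (the pictures are not rectified: a ray, as slopes to the right and down, at radius r is drawn at 1 + k1 r^2 times it, then the intrinsics apply), "R" (3x3) and "t" (3): a world point X has camera coordinates R X + t. Camera axes: x right, y down, z forward; pixel columns grow to the right and rows downward; lengths in mm; the calibration is good to about 2 mm. A picture is of the moment at which its call begins. camera_info takes no time and is no camera call.
- job.job_done(): hands the job in, once; it reports no verdict.
The state is a dict: "time_s": time; "qpos": joint angles; "qvel": joint speeds; "effort": joint torques, N m; "ee_pos": TCP position; "ee_rot": TCP orientation; "force": force on the tool from outside, world axes, zero at the start; "torque": the same for the moment, N m; "gripper_width": finger opening in mm.
Only numpy, scipy, OpenCV 4.12 (cv2) and the standard library are available. Lean on these libraries where they do the work, as an engineer would, in place of code of your own. Each camera call takes 0.05 s, during which the arm holds its last target.

### The job

Lift the blue parts tote by its handle and tip it towards the corner that stood nearest the small dark metal cup at the start, until all four steel nuts have slid together into that corner, none spilled. Finish while still holding it so: do not put it down, but keep it clearly tipped down to that corner along both its length and its width, still, and with even its lowest corner higher than the cup's rim, so that the nuts can be picked out. Leave the cup and the other things round the mat where they stand.

Things in the scene. Friction and masses are not known exactly. Their poses are not given: they have to be found in the camera images.
- tote_grip (a point): Centre of the straight grey handle rail of the loose blue parts tote, 126 mm above the tote's underside. Rail: flat sides, 190 mm long (x), 20 mm thick (y), 28 mm tall, between two uprights 46 mm wide at the tote's ends; 66 mm free height between the tote's rim and the rail. Axes are the tote's: x along the rail and length, y across, z up when level.
- tote_floor (a point): Centre of the tote's inner floor, same axes. The tote is an open box 192 (x) x 152 (y) mm outside, 46 mm tall, walls and floor 4 mm (inside 184 x 144 mm), no dividers. It weighs about 0.3 to 0.45 kg, the nuts 0.14 kg more. It starts level on the mat.
- bench_mat: Black rubber mat lying fixed on the bench under the tote, 200 (x) x 160 (y) x 3 mm, origin at the centre of its underside, z up. The tote starts roughly centred on it and roughly aligned (within 10 mm and 0.1 rad): tote +x corners start over the mat's +x side, +y over +y.
- cup_center (a point): Centre, 17 mm up, of the small dark pewter cup, 68 mm across and 34 mm tall, standing loose on the bench off one of the four corners of the mat (which one changes); it marks which corner of the tote to use. Not to be moved.
- corner_1 (a point): Inner corner of the tote at its +x, +y end, on top of the floor (92 mm along the tote's x, 72 mm along y and 122 mm below the centre of the handle); the outer corner of the underside lies 4 mm farther out in each of x, y and down.
- corner_2 (a point): Inner corner of the tote at its +x, -y end, on top of the floor (92 mm along the tote's x, 72 mm along y and 122 mm below the centre of the handle); the outer corner of the underside lies 4 mm farther out in each of x, y and down.
- corner_3 (a point): Inner corner of the tote at its -x, +y end, on top of the floor (92 mm along the tote's x, 72 mm along y and 122 mm below the centre of the handle); the outer corner of the underside lies 4 mm farther out in each of x, y and down.
- corner_4 (a point): Inner corner of the tote at its -x, -y end, on top of the floor (92 mm along the tote's x, 72 mm along y and 122 mm below the centre of the handle); the outer corner of the underside lies 4 mm farther out in each of x, y and down.
- nut_1_center (a point): Centre of one of four alike loose steel hexagon nuts in the tote, 24 mm across the flats (28 mm over corners), 13 mm thick, lying flat, 34 g. Each starts in another quarter of the tote. They slide when the floor slopes by more than 13 to 19 degrees; along a wall they press on they need more, so they run best tipped 25 to 30 degrees mostly towards one wall of the corner, then mostly towards the other.
- nut_2_center (a point): Centre of one of four alike loose steel hexagon nuts in the tote, 24 mm across the flats (28 mm over corners), 13 mm thick, lying flat, 34 g. Each starts in another quarter of the tote. They slide when the floor slopes by more than 13 to 19 degrees; along a wall they press on they need more, so they run best tipped 25 to 30 degrees mostly towards one wall of the corner, then mostly towards the other.
- nut_3_center (a point): Centre of one of four alike loose steel hexagon nuts in the tote, 24 mm across the flats (28 mm over corners), 13 mm thick, lying flat, 34 g. Each starts in another quarter of the tote. They slide when the floor slopes by more than 13 to 19 degrees; along a wall they press on they need more, so they run best tipped 25 to 30 degrees mostly towards one wall of the corner, then mostly towards the other.
- nut_4_center (a point): Centre of one of four alike loose steel hexagon nuts in the tote, 24 mm across the flats (28 mm over corners), 13 mm thick, lying flat, 34 g. Each starts in another quarter of the tote. They slide when the floor slopes by more than 13 to 19 degrees; along a wall they press on they need more, so they run best tipped 25 to 30 degrees mostly towards one wall of the corner, then mostly towards the other.
- tape_roll_center (a point): Centre of a roll of masking tape lying flat, 68 mm across, 19 mm tall; stands loose off another corner of the mat. Not to be moved.
- white_cap_center (a point): Centre of a white plastic screw cap, 40 mm across, 21 mm tall; stands loose off another corner of the mat. Not to be moved.
- wax_lump_center (a point): Centre of a cream stub of wax, 22 mm across, 18 mm tall; stands loose off another corner of the mat. Not to be moved.

How it is judged:
By the outcome, as a careful person would: the job done as asked, in the order asked, and still so for the second after the job is handed in, while the arm keeps its last pose, push and grip.
It also fails if it takes over 42 s, if anything falls off the work surface, if the arm or the gripper's body presses on something with over 40 N, if the wrist force passes 120 N, or if a joint passes its speed limit or range.

## Working session

There is one attempt and no reset: what is moved stays moved. The work goes in short steps, Python scripts to look and compute and a shell command to move; the robot and the scene stay as the last step left them, time stands still between calls to the robot, and variables do not carry over. Pictures are saved under pics/ and viewed, and the job is handed in when it is done.

```bash
mkdir -p pics; ls
python3 - <<'E'
from workcell import state, imaging, job, env
import cv2
s=state(); print(s)
for n in("scene","top"):
    p,d=imaging.grab_frame(n); cv2.imwrite(f"pics/{n}0.png",p[:,:,::-1]); 
    import numpy as np; np.save(f"pics/{n}0.npy",d); print(imaging.camera_info(n))
E
```

```text
pics
{'time_s': 0.0, 'qpos': array([-7.03021609e+01,  1.83516193e+01,  8.97076412e+01, -7.83756856e-04,
        7.20410809e+01, -1.14824384e+00]), 'qvel': array([-0.0943475 ,  0.02007907, -0.02266044, -0.02553085,  0.06109356,
       -0.00834838]), 'effort': array([ 2.33266646e-04, -4.12467706e+01, -2.31970328e+01,  7.26854475e-02,
        4.55508241e-02, -1.28450920e-04]), 'ee_pos': array([ 204.40578326, -536.84665184,  181.71215722]), 'ee_rot': array([-9.01003361e+01,  1.26577190e-03, -1.59153676e+02]), 'force': array([ 0.73564268, -0.23201705,  0.56715626]), 'torque': array([ 0.03490471,  0.03679361, -0.00707597]), 'gripper_width': 91.40152687771415}
{'fx': 482.6357699619464, 'fy': 482.6357699619464, 'cx': 321.9599053519141, 'cy': 201.7160494734577, 'k1': -0.14423515918917137, 'R': array([[-0.83074739, -0.5562075 ,  0.02218071],
       [-0.37957547,  0.53688493, -0.75344345],
       [ 0.40716241, -0.63434044, -0.65713848]]), 't': array([583.86616285, 207.2103073 , 981.73360651])}
{'fx': 426.8203683998099, 'fy': 426.8203683998099, 'cx': 314.67168504516144, 'cy': 201.52520636615802, 'k1': -0.08344376294469297, 'R': array([[-0.01876935, -0.99959989, -0.02116053],
       [-0.99671518,  0.02037446, -0.07838201],
       [ 0.07878178,  0.01961984, -0.9966988 ]]), 't': array([214.5416914 , 576.88046997, 886.23075754])}
```

View pics/scene0.png

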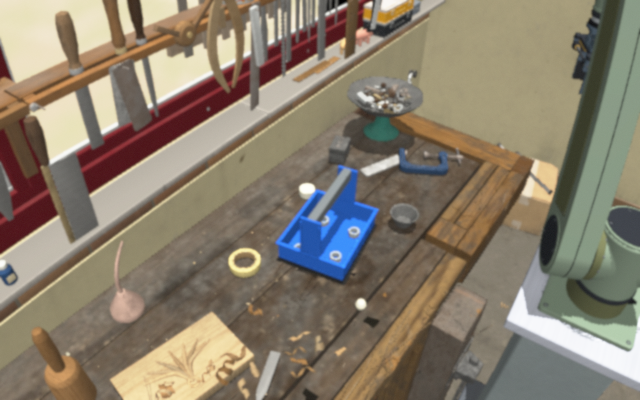

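View pics/top0.png

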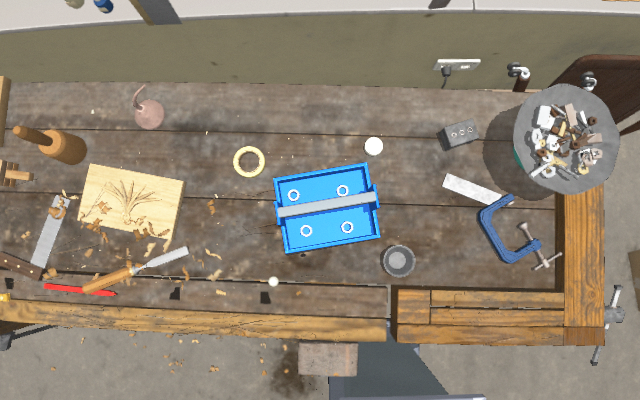

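```bash
cat > h.py <<'E'
import numpy as np, cv2
from workcell import state, imaging, env
from scipy.spatial.transform import Rotation as Ro
def rays(n,uv):
    c=imaging.camera_info(n); uv=np.atleast_2d(np.float64(uv))
    K=np.array([[c['fx'],0,c['cx']],[0,c['fy'],c['cy']],[0,0,1]])
    x=cv2.undistortPoints(uv[:,None],K,np.array([c['k1'],0,0,0.]))[:,0]
    R=np.array(c['R']);t=np.array(c['t'])
    return -R.T@t, np.c_[x,np.ones(len(x))]@R
def onz(n,uv,z):
    o,d=rays(n,uv); return o+d*((z-o[2])/d[:,2])[:,None]
def withd(n,uv,dep):
    o,d=rays(n,uv); return o+d*np.asarray(dep)[:,None]
def proj(n,X):
    c=imaging.camera_info(n); R=np.array(c['R']);t=np.array(c['t'])
    p=np.atleast_2d(X)@R.T+t; q=p[:,:2]/p[:,2:]; q=q*(1+c['k1']*(q**2).sum(1))[:,None]
    return q*[c['fx'],c['fy']]+[c['cx'],c['cy']]
E
python3 - <<'E'
from h import *
im=cv2.imread('pics/top0.png'); d=np.load('pics/top0.npy')
vv,uu=np.nonzero(d>0)
P=withd('top',np.c_[uu,vv],d[vv,uu])
hsv=cv2.cvtColor(im,cv2.COLOR_BGR2HSV)[vv,uu]
roi=(uu>265)&(uu<390)&(vv>155)&(vv<262)
r=roi&(hsv[:,1]<70)&(P[:,2]>125)&(P[:,2]<160)
print(r.sum(),P[r].mean(0),np.percentile(P[r][:,2],[5,50,95]))
m=np.zeros(im.shape[:2],np.uint8); m[vv[r],uu[r]]=255
pts=onz('top',np.c_[uu,vv][r],143.)[:,:2].astype(np.float32)
rc=cv2.minAreaRect(pts);print(rc); 
# blue rim
b=roi&(hsv[:,0]>95)&(hsv[:,0]<125)&(hsv[:,1]>120)
rim=b&(P[:,2]>42)&(P[:,2]<60); print('rim',cv2.minAreaRect(P[rim][:,:2].astype(np.float32)))
tall=b&(P[:,2]>100); print('upr',tall.sum(),cv2.minAreaRect(P[tall][:,:2].astype(np.float32)))
print('ctr',np.percentile(P[r|tall],[1,99],axis=0))
for n,uv,z in(('cup',(398,261),34),('cap',(373,146),21),('tape',(249,161),19),('wax',(273,282),18)): print(n,onz('top',uv,z))
print('nuts',onz('top',[(294,195),(342,190),(306,231),(347,227)],20))
E
python3 -c "
import cv2
a=cv2.imread('pics/top0.png')[140:300,230:430];cv2.imwrite('pics/c0.png',cv2.resize(a,None,fx=4,fy=3.7,interpolation=2))"
```

```text
1051 [566.14075957 179.1179726  144.23286078] [141.34122912 144.45411424 146.62653119]
((566.2962646484375, 179.30078125), (32.0863037109375, 183.08462524414062), 12.76513385772705)
rim ((566.8550415039062, 179.57522583007812), (160.2306671142578, 200.46873474121094), 8.519952774047852)
upr 244 ((566.5807495117188, 179.15341186523438), (45.006195068359375, 196.87301635742188), 8.717692375183105)
ctr [[534.01906359  85.11060978 110.36176511]
 [598.75087235 274.56460328 147.67423386]]
cup [[451.91452633  31.03463197  34.        ]]
cap [[699.3369604   74.64422031  21.        ]]
tape [[672.88833965 344.68115593  19.        ]]
wax [[411.27540235 295.39925037  18.        ]]
nuts [[596.35385511 247.50083068  20.        ]
 [605.00156198 144.09722644  20.        ]
 [518.58554823 223.00165315  20.        ]
 [525.41928032 135.30567957  20.        ]]
```

View pics/c0.png

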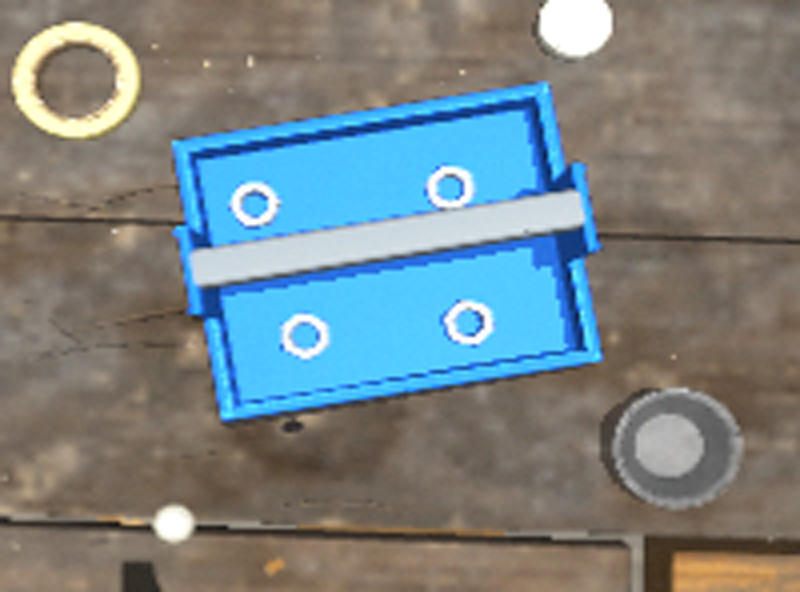

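```bash
cat >> h.py <<'E'
def delta(P,Rd,s=None):
    s=s or state(); R0=Ro.from_euler('xyz',s['ee_rot'],degrees=True)
    return (R0.inv().apply(np.asarray(P)-s['ee_pos'])/10).round(2), (R0.inv()*Rd).as_rotvec(degrees=True).round(2)
a=np.array([np.sin(np.radians(8.6)),-np.cos(np.radians(8.6)),0]); b=np.array([-a[1]*-1,-a[0],0])
b=np.array([a[1],-a[0],0])
def grasp(sign):
    z=sign*b; y=np.array([0,0,-1.]); return Ro.from_matrix(np.c_[np.cross(y,z),y,z])
E
python3 - <<'E'
from h import *
d=np.load('pics/top0.npy'); vv,uu=np.nonzero(d>0); P=withd('top',np.c_[uu,vv],d[vv,uu])
k=(P[:,1]<100)&(P[:,2]>60)&(P[:,0]<900)&(P[:,1]>-450); print(k.sum(),P[k].min(0),P[k].max(0))
print(a,b)
s=state();print(Ro.from_euler('xyz',s['ee_rot'],degrees=True).as_matrix().round(3))
for g in(1,-1): print(delta([566.5,179.3,300],grasp(g)))
E
```

```text
9293 [ 557.89984162 -405.22229799   61.32491053] [798.255746    99.98703667 148.79052975]
[ 0.14953534 -0.98875638  0.        ] [-0.98875638 -0.14953534  0.        ]
[[-0.935 -0.001  0.356]
 [-0.356  0.001 -0.935]
 [-0.    -1.    -0.002]]
(array([-59.32, -11.73, -54.07]), array([7.0000e-02, 1.0224e+02, 8.0000e-02]))
(array([-59.32, -11.73, -54.07]), array([ 7.000e-02, -7.776e+01, -6.000e-02]))
```

```bash
python3 -m pendant '[{"delta_pos":[-2,-4,-2],"twist":[0,-4,0],"grip":100},{"delta_pos":[-4.5,-7,-4.5],"twist":[0,-8,0],"grip":100},{"delta_pos":[-7.5,-9.5,-7],"twist":[0,-12,0],"grip":100},{"delta_pos":[-10.5,-11.5,-10],"twist":[0,-17,0],"grip":100},{"delta_pos":[-14,-12,-13],"twist":[0,-22,0],"grip":100}]'
python3 -c "
from h import *
print(delta([566.5,179.3,300],grasp(-1)))"
```

```text
time_s: 0.6
ee_pos: [290.0, -365.5, 304.7]
ee_rot: [-89.8, -0.0, -137.0]
force: [1.4, 0.2, -0.1]
gripper_width: 91.2
(array([-57.37,   0.36, -21.01]), array([ -0.21, -55.63,   0.14]))
```

```bash
python3 -m pendant '[{"delta_pos":[-4.4,0,-1.6],"twist":[0,-5,0],"grip":100},{"delta_pos":[-8.8,0,-3.2],"twist":[0,-10,0],"grip":100},{"delta_pos":[-13.2,0,-4.8],"twist":[0,-15,0],"grip":100},{"delta_pos":[-17.6,0,-6.4],"twist":[0,-20,0],"grip":100},{"delta_pos":[-22,0,-8],"twist":[0,-25,0],"grip":100}]'
python3 -c "
from h import *
print(delta([566.5,179.3,300],grasp(-1)))"
```

```text
time_s: 1.1
ee_pos: [396.3, -155.9, 302.4]
ee_rot: [-90.0, -0.0, -112.0]
force: [1.2, -0.4, -0.4]
gripper_width: 91.4
(array([-37.46,   0.24,   3.24]), array([  0.  , -30.56,   0.  ]))
```

```bash
python3 -m pendant '[{"delta_pos":[-4.6,0,0.4],"twist":[0,-5,0],"grip":100},{"delta_pos":[-9.2,0,0.8],"twist":[0,-10,0],"grip":100},{"delta_pos":[-13.8,0,1.2],"twist":[0,-15,0],"grip":100},{"delta_pos":[-18.4,0,1.6],"twist":[0,-20,0],"grip":100},{"delta_pos":[-23,0,2],"twist":[0,-25,0],"grip":100}]'
python3 -c "
from h import *
print(delta([566.5,179.3,300],grasp(-1)))"
```

```text
time_s: 1.6
ee_pos: [501.6, 49.5, 302.2]
ee_rot: [-90.0, -0.0, -86.9]
force: [1.4, -1.3, -0.2]
gripper_width: 91.2
(array([-12.61,   0.22,   7.17]), array([ 0.03, -5.53,  0.02]))
```

```bash
python3 -m pendant '[{"delta_pos":[-4.5,0,2.8],"twist":[0,-2,0],"grip":100},{"delta_pos":[-9,0,5.6],"twist":[0,-4,0],"grip":100},{"delta_pos":[-11.5,0,6.8],"twist":[0,-5.5,0],"grip":100},{"delta_pos":[-11.5,0,6.8],"twist":[0,-5.5,0],"grip":100},{"delta_pos":[-11.5,0,6.8],"twist":[0,-5.5,0],"grip":100}]'
python3 -c "
from h import *
print(delta([566.5,179.3,110],grasp(-1)))
print(state()['qpos'])
p,d=imaging.grab_frame('scene'); cv2.imwrite('pics/s1.png',p[:,:,::-1])
p,d=imaging.grab_frame('top'); cv2.imwrite('pics/t1.png',p[:,:,::-1])"
```

```text
time_s: 2.1
ee_pos: [563.2, 166.0, 301.5]
ee_rot: [-90.1, -0.1, -81.6]
force: [1.0, -0.4, -0.9]
gripper_width: 91.4
(array([-1.28, 19.15,  0.56]), array([ 0.13, -0.2 ,  0.06]))
[ 1.53280141e+01  1.68848514e+01  7.48738366e+01 -4.18289802e-02
  8.83737284e+01  6.92839737e+00]
```

View pics/s1.png

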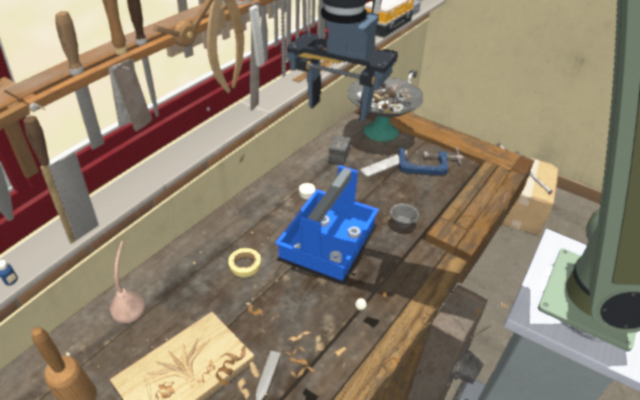

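```bash
python3 -m pendant '[{"delta_pos":[-1.2,3.5,0.5],"twist":[0,0,0],"grip":100},{"delta_pos":[-1.2,7,0.5],"twist":[0,0,0],"grip":100},{"delta_pos":[-1.2,10.5,0.5],"twist":[0,0,0],"grip":100},{"delta_pos":[-1.2,13,0.5],"twist":[0,0,0],"grip":100},{"delta_pos":[-1.2,13,0.5],"twist":[0,0,0],"grip":100}]' 60
python3 -c "
from h import *
print(delta([566.5,179.3,110],grasp(-1)))"
```

```text
time_s: 2.7
ee_pos: [563.9, 176.2, 169.4]
ee_rot: [-90.4, -0.1, -81.8]
force: [0.1, -0.3, -1.2]
gripper_width: 91.3
(array([-0.28,  5.93,  0.35]), array([ 0.44, -0.37,  0.08]))
```

```bash
python3 -m pendant '[{"delta_pos":[-0.2,2,0.2],"twist":[0.2,-0.3,0],"grip":100},{"delta_pos":[-0.2,4,0.2],"twist":[0.2,-0.3,0],"grip":100},{"delta_pos":[-0.2,5.9,0.2],"twist":[0.2,-0.3,0],"grip":100},{"delta_pos":[-0.2,5.9,0.2],"twist":[0.2,-0.3,0],"grip":100},{"delta_pos":[-0.2,5.9,0.2],"twist":[0.2,-0.3,0],"grip":100}]' 60
python3 -c "
from h import *
print(delta([566.5,179.3,110],grasp(-1)))
p,d=imaging.grab_frame('scene'); cv2.imwrite('pics/s2.png',p[:,:,::-1])"
```

```text
time_s: 3.2
ee_pos: [569.4, 180.4, 115.4]
ee_rot: [-89.7, 0.0, -81.4]
force: [-0.0, -0.5, -0.6]
gripper_width: 91.0
(array([ 0.06,  0.54, -0.3 ]), array([-0.34, -0.01, -0.01]))
```

View pics/s2.png

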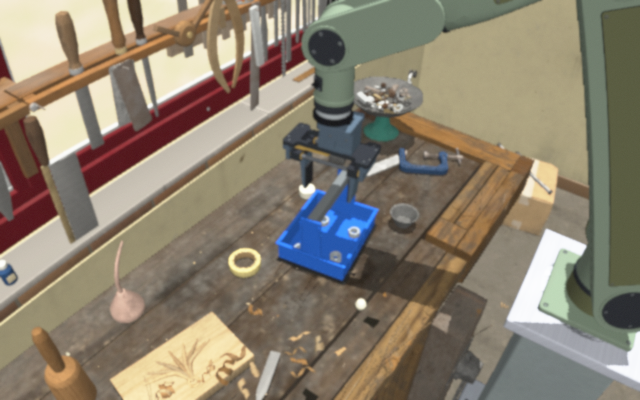

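```bash
python3 -m pendant '[{"delta_pos":[0,0.4,-0.2],"twist":[0,0,0],"grip":100},{"delta_pos":[0,0.4,-0.2],"twist":[0,0,0],"grip":60},{"delta_pos":[0,0.4,-0.2],"twist":[0,0,0],"grip":30},{"delta_pos":[0,0.4,-0.2],"twist":[0,0,0],"grip":0},{"delta_pos":[0,0.4,-0.2],"twist":[0,0,0],"grip":0}]' 60
python3 -m pendant '[{"delta_pos":[0,0,0],"twist":[0,0,0],"grip":0},{"delta_pos":[0,0,0],"twist":[0,0,0],"grip":0},{"delta_pos":[0,0,0],"twist":[0,0,0],"grip":0},{"delta_pos":[0,0,0],"twist":[0,0,0],"grip":0},{"delta_pos":[0,0,0],"twist":[0,0,0],"grip":0}]' 60
python3 -c "
from h import *
print(delta([566.5,179.3,110],grasp(-1)))"
```

```text
time_s: 3.75
ee_pos: [566.6, 180.5, 109.6]
ee_rot: [-89.8, -0.0, -81.4]
force: [-0.0, 0.1, 0.3]
gripper_width: 62.2
time_s: 4.25
ee_pos: [566.5, 180.4, 109.5]
ee_rot: [-89.8, -0.0, -81.4]
force: [-0.5, 0.3, -0.3]
gripper_width: 22.0
(array([ 0.11, -0.05, -0.02]), array([-0.2 ,  0.04,  0.01]))
```

```bash
python3 -m pendant '[{"delta_pos":[0,0,0],"twist":[0,0,0],"grip":0},{"delta_pos":[0,0,0],"twist":[0,0,0],"grip":0},{"delta_pos":[0,0,0],"twist":[0,0,0],"grip":0},{"delta_pos":[0,0,0],"twist":[0,0,0],"grip":0},{"delta_pos":[0,0,0],"twist":[0,0,0],"grip":0}]' 60
python3 -m pendant '[{"delta_pos":[0,-0.5,0],"twist":[0,0,0],"grip":0},{"delta_pos":[0,-1.5,0],"twist":[0,0,0],"grip":0},{"delta_pos":[0,-3,0],"twist":[0,0,0],"grip":0},{"delta_pos":[0,-4.5,0],"twist":[0,0,0],"grip":0},{"delta_pos":[0,-5,0],"twist":[0,0,0],"grip":0}]' 60
python3 -c "
from h import *
p,d=imaging.grab_frame('scene'); cv2.imwrite('pics/s3.png',p[:,:,::-1]);print(state()['force'])"
```

```text
time_s: 4.75
ee_pos: [566.5, 180.4, 109.5]
ee_rot: [-89.8, -0.0, -81.4]
force: [-0.2, -0.1, -0.5]
gripper_width: 18.3
time_s: 5.25
ee_pos: [567.3, 180.7, 161.5]
ee_rot: [-89.6, 0.0, -81.4]
force: [-1.0, -0.4, -4.6]
gripper_width: 18.5
[ 0.75615662  0.09392774 -3.20741732]
```

View pics/s3.png

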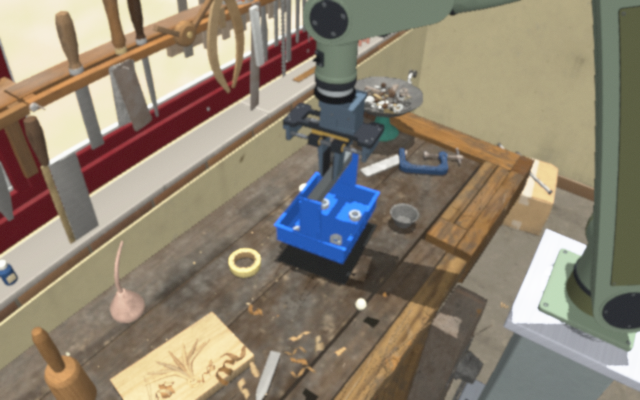

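```bash
python3 -m pendant '[{"delta_pos":[0,-2,0],"twist":[0,0,0],"grip":0},{"delta_pos":[0,-5,0],"twist":[0,0,0],"grip":0},{"delta_pos":[0,-8.5,0],"twist":[0,0,0],"grip":0},{"delta_pos":[0,-12,0],"twist":[0,0,0],"grip":0},{"delta_pos":[0,-15,0],"twist":[0,0,0],"grip":0}]' 60
python3 -m pendant '[{"delta_pos":[0,0,0],"twist":[2,0,0],"grip":0},{"delta_pos":[0,0,0],"twist":[5,0,0],"grip":0},{"delta_pos":[0,0,0],"twist":[8,0,0],"grip":0},{"delta_pos":[0,0,0],"twist":[11,0,0],"grip":0},{"delta_pos":[0,0,0],"twist":[14,0,0],"grip":0}]' 60
python3 -m pendant '[{"delta_pos":[0,0,0],"twist":[3,0,0],"grip":0},{"delta_pos":[0,0,0],"twist":[6,0,0],"grip":0},{"delta_pos":[0,0,0],"twist":[9,0,0],"grip":0},{"delta_pos":[0,0,0],"twist":[12,0,0],"grip":0},{"delta_pos":[0,0,0],"twist":[13,0,0],"grip":0}]' 60
python3 -m pendant '[{"delta_pos":[0,0,0],"twist":[0,0,0],"grip":0},{"delta_pos":[0,0,0],"twist":[0,0,0],"grip":0},{"delta_pos":[0,0,0],"twist":[0,0,0],"grip":0},{"delta_pos":[0,0,0],"twist":[0,0,0],"grip":0},{"delta_pos":[0,0,0],"twist":[0,0,0],"grip":0}]' 60
python3 -c "
from h import *
s=state();print(s['force'],s['torque'],s['qpos'])
for n in('scene','top'):
  p,d=imaging.grab_frame(n); cv2.imwrite('pics/%s4.png'%n,p[:,:,::-1]);np.save('pics/%s4.npy'%n,d)
  q=proj(n,s['ee_pos'])[0].astype(int); print(q)
  c=p[max(q[1]-100,0):q[1]+150,max(q[0]-130,0):q[0]+130,::-1]; cv2.imwrite('pics/%s4c.png'%n,cv2.resize(c,None,fx=2.4,fy=2.4,interpolation=2))"
```

```text
time_s: 5.8
ee_pos: [565.6, 180.3, 310.7]
ee_rot: [-89.8, -0.0, -81.4]
force: [1.1, 0.2, -4.0]
gripper_width: 18.3
time_s: 6.3
ee_pos: [564.8, 180.1, 308.4]
ee_rot: [-75.9, -0.0, -81.4]
force: [0.5, -0.2, -3.8]
gripper_width: 18.1
time_s: 6.8
ee_pos: [563.3, 179.7, 307.5]
ee_rot: [-63.0, -0.0, -81.4]
force: [-0.6, 0.3, -4.7]
gripper_width: 18.3
time_s: 7.3
ee_pos: [566.0, 180.4, 309.4]
ee_rot: [-62.8, -0.0, -81.4]
force: [0.0, -1.1, -4.2]
gripper_width: 17.9
[ 0.02706721 -1.12294549 -4.15485858] [-0.1705036   0.68789719 -0.00133411] [19.66286317  2.18775637 97.60259085 -6.23829034 53.64000409 13.53833883]
[332 124]
[326 196]
```

View pics/scene4c.png

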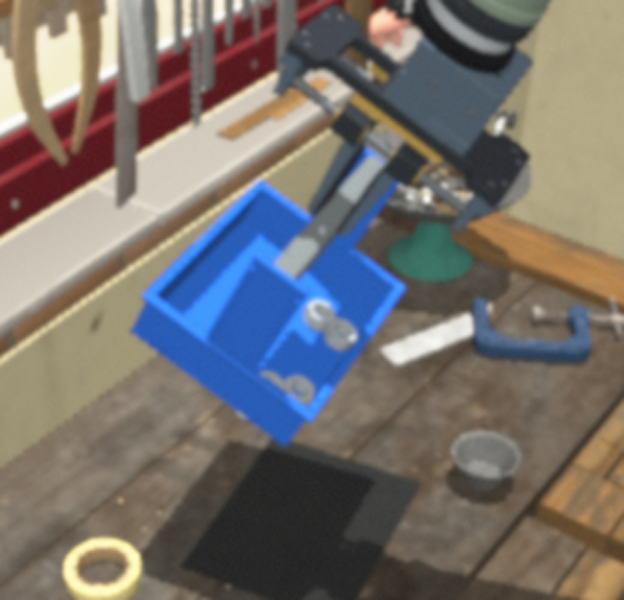

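View pics/top4c.png

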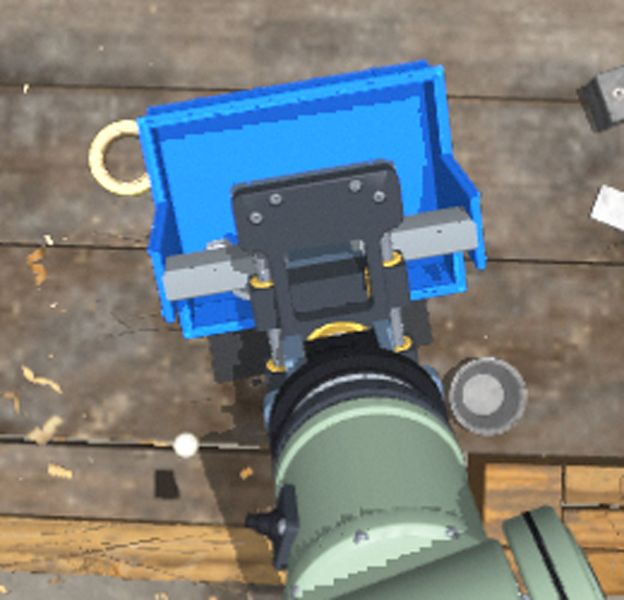

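```bash
cat >> h.py <<'E'
def tilt(s=None):
    s=s or state(); M=Ro.from_euler('xyz',s['ee_rot'],degrees=True).as_matrix()
    # drop angle along tote length (tool x) and width (−tool z)
    return np.degrees(np.arcsin([-M[2,0],M[2,2]])).round(1)
def look(k):
    s=state();print('tilt',tilt(s),'F',s['force'].round(1),'T',s['torque'].round(2),'w',s['gripper_width'],'q',s['qpos'].round(0),s['ee_pos'].round(0),s['time_s'])
    for n in('scene','top'):
      p,d=imaging.grab_frame(n); cv2.imwrite('pics/%s%s.png'%(n,k),p[:,:,::-1]);np.save('pics/%s%s.npy'%(n,k),d)
      q=proj(n,s['ee_pos'])[0].astype(int)
      c=p[max(q[1]-100,0):q[1]+150,max(q[0]-130,0):q[0]+130,::-1]; cv2.imwrite('pics/%s%sc.png'%(n,k),cv2.resize(c,None,fx=2.4,fy=2.4,interpolation=2))
E
python3 -m pendant '[{"delta_pos":[0,0,0],"twist":[-1,0,2],"grip":0},{"delta_pos":[0,0,0],"twist":[-2,0,5],"grip":0},{"delta_pos":[0,0,0],"twist":[-4,0,8],"grip":0},{"delta_pos":[0,0,0],"twist":[-6,0,11],"grip":0},{"delta_pos":[0,0,0],"twist":[-8,0,14],"grip":0}]' 60
python3 -m pendant '[{"delta_pos":[0,0,0],"twist":[-1,0,3],"grip":0},{"delta_pos":[0,0,0],"twist":[-2,0,6],"grip":0},{"delta_pos":[0,0,0],"twist":[-4,0,9],"grip":0},{"delta_pos":[0,0,0],"twist":[-6,0,12],"grip":0},{"delta_pos":[0,0,0],"twist":[-7,0,14],"grip":0}]' 60
python3 -m pendant '[{"delta_pos":[0,0,0],"twist":[0,0,0],"grip":0},{"delta_pos":[0,0,0],"twist":[0,0,0],"grip":0},{"delta_pos":[0,0,0],"twist":[0,0,0],"grip":0},{"delta_pos":[0,0,0],"twist":[0,0,0],"grip":0},{"delta_pos":[0,0,0],"twist":[0,0,0],"grip":0}]' 60
python3 -c "
from h import *
look(5)"
```

```text
time_s: 7.9
ee_pos: [566.3, 179.9, 310.0]
ee_rot: [-70.2, 12.9, -75.7]
force: [0.1, -1.2, -4.2]
gripper_width: 18.2
time_s: 8.4
ee_pos: [567.5, 178.8, 309.1]
ee_rot: [-75.7, 26.1, -71.4]
force: [0.3, 0.0, -3.5]
gripper_width: 18.2
time_s: 8.9
ee_pos: [565.6, 180.7, 309.9]
ee_rot: [-75.7, 26.2, -71.4]
force: [-0.1, 0.6, -3.7]
gripper_width: 17.9
tilt [26.2 12.8] F [-0.1  0.6 -3.7] T [-0.86  0.04 -0.02] w 17.93750664750715 q [ -1.  12.  87.  30.  77. -22.] [566. 181. 310.] 8.9
```

View pics/scene5c.png

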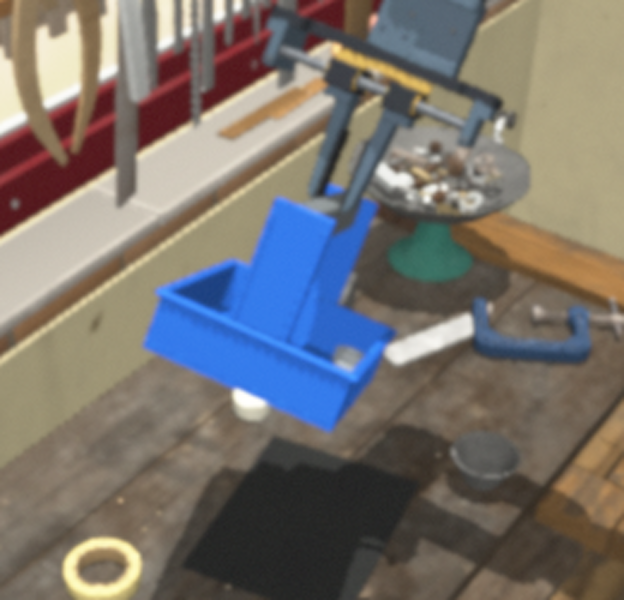

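View pics/top5c.png

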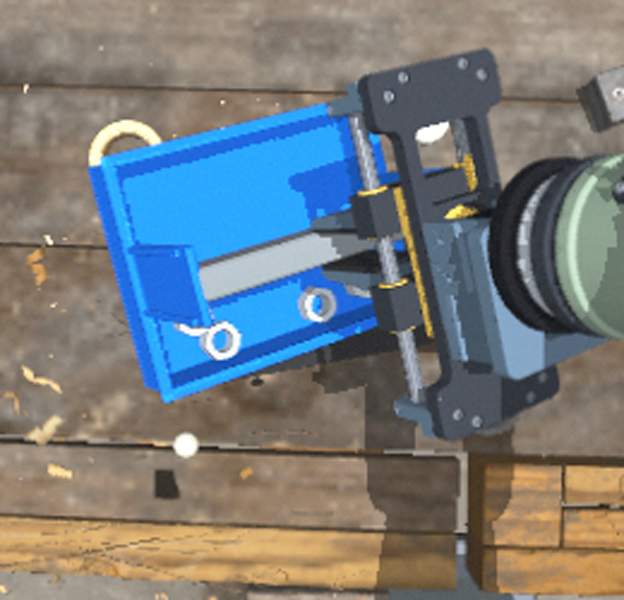

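```bash
cat >> h.py <<'E'
def floor(k,n='top',box=None,H=(100,112)):
    im=cv2.imread('pics/%s%s.png'%(n,k)); d=np.load('pics/%s%s.npy'%(n,k)); s=state()
    hsv=cv2.cvtColor(im,cv2.COLOR_BGR2HSV)
    m=(hsv[...,0]>95)&(hsv[...,0]<118)&(hsv[...,1]>120)&(d>0)
    vv,uu=np.nonzero(m); P=withd(n,np.c_[uu,vv],d[vv,uu])
    k=(np.linalg.norm(P-s['ee_pos'],axis=1)<220); P=P[k]; uu=uu[k];vv=vv[k]
    rng=np.random.default_rng(0); best=0
    M=Ro.from_euler('xyz',s['ee_rot'],degrees=True).as_matrix()
    for _ in range(3000):
        p=P[rng.choice(len(P),3,False)]; nn=np.cross(p[1]-p[0],p[2]-p[0]); L=np.linalg.norm(nn)
        if L<200: continue
        nn/=L; nn*=np.sign(nn[2])
        if nn[2]<.6: continue
        i=abs((P-p[0])@nn)<2.5
        if i.sum()>best: best=i.sum(); bi=i
    c=P[bi].mean(0); nn=np.linalg.svd(P[bi]-c,full_matrices=False)[2][2]; nn*=np.sign(nn[2])
    # length axis: project tool x ; slip angle about tool z
    t=nn@M; print('n in tool',t.round(3),'slip about z deg',np.degrees(np.arctan2(t[0],-t[1])).round(1),'inl',best,len(P))
    z=M[:,2]; x=np.cross(-nn,z); x/=np.linalg.norm(x); w=np.cross(x,-nn)
    print('true tilt len %.1f wid %.1f'%(np.degrees(np.arcsin(-x[2])),np.degrees(np.arcsin(w[2]))), 'dist grip->floor',((s['ee_pos']-M[:,1]*19)-c)@nn)
    return P[bi],nn,x,w
E
python3 -c "
from h import *
floor(5); floor(5,'scene')"
```

```text
n in tool [-0.016 -1.     0.006] slip about z deg -0.9 inl 5164 8806
true tilt len 25.3 wid 12.4 dist grip->floor 119.96661682513037
n in tool [-0.994 -0.111  0.02 ] slip about z deg -83.6 inl 835 5517
true tilt len -54.6 wid 12.1 dist grip->floor -82.05513892321054
```

```bash
cat >> h.py <<'E'
def nutpos(n,crop):
    s=state(); M=Ro.from_euler('xyz',s['ee_rot'],degrees=True).as_matrix()
    q=proj(n,s['ee_pos'])[0].astype(int); uv=np.atleast_2d(crop)/2.4+[max(q[0]-130,0),max(q[1]-100,0)]
    o,d=rays(n,uv); nn=-M[:,1]; g=s['ee_pos']-M[:,1]*19; c=g-nn*(122-13)
    X=o+d*(((c-o)@nn)/(d@nn))[:,None]
    print(np.c_[(X-g)@M[:,0],-(X-g)@M[:,2]].round(0).tolist(), '(len to cup max 92, wid max 72)')
E
python3 -c "
from h import *
nutpos('top',[(220,340),(185,328),(318,303),(360,290)]); nutpos('scene',[(347,356)])"
```

```text
[[-38.0, 60.0], [-61.0, 45.0], [42.0, 58.0], [78.0, 59.0]] (len to cup max 92, wid max 72)
[[72.0, 52.0]] (len to cup max 92, wid max 72)
```

```bash
python3 -m pendant '[{"delta_pos":[0,0,0],"twist":[-2,0,2],"grip":0},{"delta_pos":[0,0,0],"twist":[-4,0,4],"grip":0},{"delta_pos":[0,0,0],"twist":[-6,0,6],"grip":0},{"delta_pos":[0,0,0],"twist":[-8,0,7],"grip":0},{"delta_pos":[0,0,0],"twist":[-8,0,7],"grip":0}]' 60
python3 -m pendant '[{"delta_pos":[0,0,0],"twist":[0,0,0],"grip":0},{"delta_pos":[0,0,0],"twist":[0,0,0],"grip":0},{"delta_pos":[0,0,0],"twist":[0,0,0],"grip":0},{"delta_pos":[0,0,0],"twist":[0,0,0],"grip":0},{"delta_pos":[0,0,0],"twist":[0,0,0],"grip":0}]' 60
python3 -c "
from h import *
look(6);floor(6)"
```

```text
time_s: 9.5
ee_pos: [567.1, 180.0, 308.6]
ee_rot: [-83.1, 33.1, -70.0]
force: [0.7, 0.2, -4.7]
gripper_width: 18.4
time_s: 10.0
ee_pos: [565.6, 180.4, 309.8]
ee_rot: [-83.0, 33.1, -69.9]
force: [-0.7, 0.3, -4.3]
gripper_width: 18.2
tilt [33.1  5.8] F [-0.7  0.3 -4.3] T [-0.93 -0.29  0.03] w 18.196017408285 q [ -3.  18.  81.  33.  89. -24.] [566. 180. 310.] 10.0
n in tool [-0.018 -1.     0.002] slip about z deg -1.0 inl 4856 9735
true tilt len 32.1 wid 5.7 dist grip->floor 119.95602090891605
```

View pics/scene6c.png

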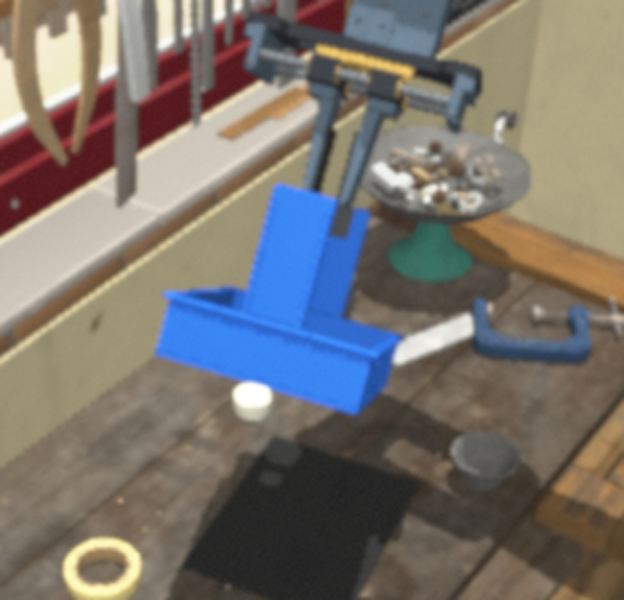

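View pics/top6c.png

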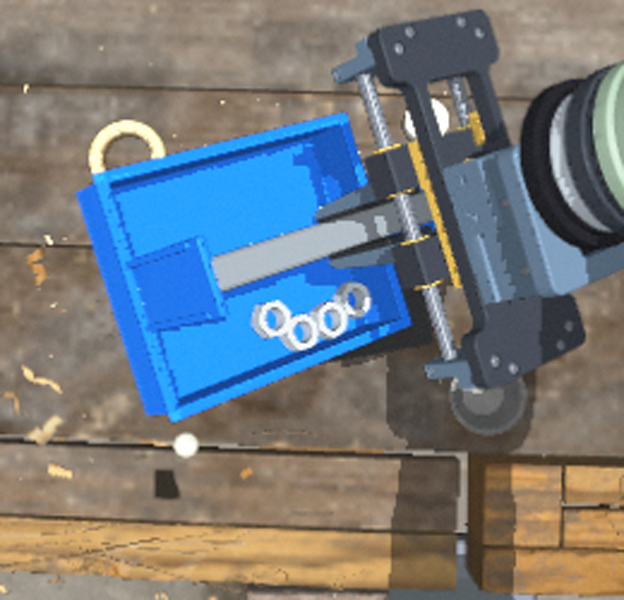

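```bash
python3 -c "
from h import *
nutpos('top',[(270,318),(302,332),(332,318),(353,298)])"
```

```text
[[10.0, 43.0], [31.0, 60.0], [59.0, 59.0], [83.0, 51.0]] (len to cup max 92, wid max 72)
```

```bash
python3 -m pendant '[{"delta_pos":[0,0,0],"twist":[-5,0,0],"grip":0},{"delta_pos":[0,0,0],"twist":[-10,0,0],"grip":0},{"delta_pos":[0,0,0],"twist":[-14,0,0],"grip":0},{"delta_pos":[0,0,0],"twist":[-16,0,0],"grip":0},{"delta_pos":[0,0,0],"twist":[-16,0,0],"grip":0}]' 60
python3 -c "
from h import *
look(7)"
```

```text
time_s: 10.6
ee_pos: [567.1, 181.0, 308.3]
ee_rot: [-99.1, 33.1, -69.9]
force: [-0.1, 0.7, -4.2]
gripper_width: 18.5
tilt [33.1 -7.6] F [-0.1  0.7 -4.2] T [-0.69 -0.83 -0.07] w 18.536098427198787 q [  0.  28.  66.  28. 106. -19.] [567. 181. 308.] 10.6
```

View pics/top7c.png

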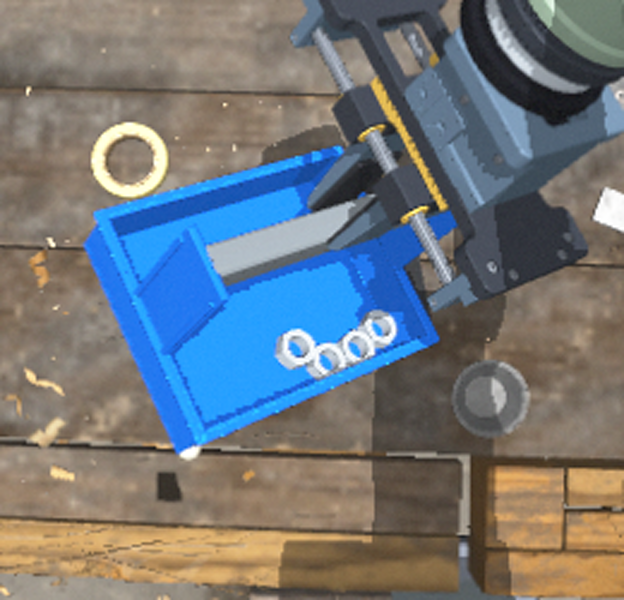

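```bash
python3 -m pendant '[{"delta_pos":[0,0,0],"twist":[-4,0,0],"grip":0},{"delta_pos":[0,0,0],"twist":[-8,0,0],"grip":0},{"delta_pos":[0,0,0],"twist":[-10,0,0],"grip":0},{"delta_pos":[0,0,0],"twist":[-10,0,0],"grip":0},{"delta_pos":[0,0,0],"twist":[-10,0,0],"grip":0}]' 60
python3 -c "
from h import *
look(8)"
```

```text
time_s: 11.2
ee_pos: [565.8, 180.3, 309.8]
ee_rot: [-108.9, 33.1, -69.9]
force: [-0.6, 0.4, -4.4]
gripper_width: 18.6
tilt [ 33.1 -15.8] F [-0.6  0.4 -4.4] T [-0.63 -1.08  0.01] w 18.56280425458934 q [  2.  34.  57.  26. 117. -17.] [566. 180. 310.] 11.2
```

View pics/top8c.png

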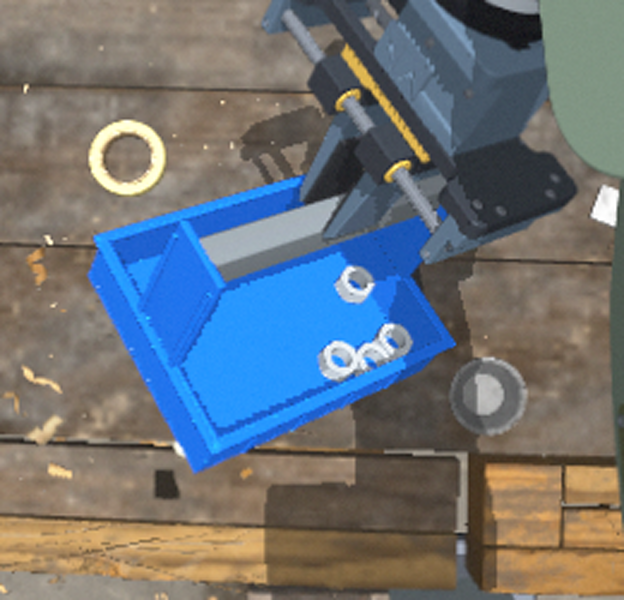

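```bash
python3 -m pendant '[{"delta_pos":[0,0,0],"twist":[-3,0,0],"grip":0},{"delta_pos":[0,0,0],"twist":[-5,0,0],"grip":0},{"delta_pos":[0,0,0],"twist":[-5,0,0],"grip":0},{"delta_pos":[0,0,0],"twist":[-5,0,0],"grip":0},{"delta_pos":[0,0,0],"twist":[-5,0,0],"grip":0}]' 60
python3 -c "
from h import *
look(9)"
```

```text
time_s: 11.8
ee_pos: [565.5, 180.1, 310.2]
ee_rot: [-114.0, 33.1, -69.9]
force: [0.2, 0.2, -4.0]
gripper_width: 18.0
tilt [ 33.1 -19.9] F [ 0.2  0.2 -4. ] T [-0.54 -1.11  0.02] w 18.0398729167434 q [  4.  37.  53.  25. 122. -16.] [566. 180. 310.] 11.8
```

View pics/top9c.png

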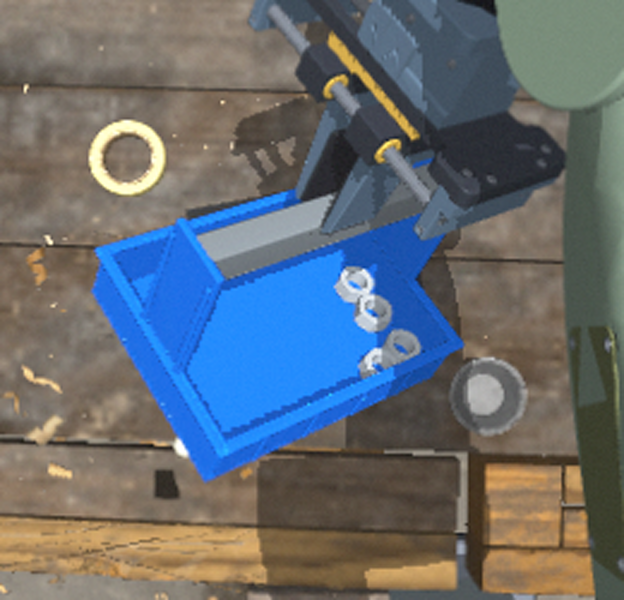

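```bash
python3 -m pendant '[{"delta_pos":[0,0,0],"twist":[5,0,0],"grip":0},{"delta_pos":[0,0,0],"twist":[11,0,0],"grip":0},{"delta_pos":[0,0,0],"twist":[17,0,0],"grip":0},{"delta_pos":[0,0,0],"twist":[22,0,0],"grip":0},{"delta_pos":[0,0,0],"twist":[26,0,0],"grip":0}]' 60
python3 -m pendant '[{"delta_pos":[0,0,0],"twist":[5,0,-1],"grip":0},{"delta_pos":[0,0,0],"twist":[10,0,-3],"grip":0},{"delta_pos":[0,0,0],"twist":[15,0,-6],"grip":0},{"delta_pos":[0,0,0],"twist":[20,0,-9],"grip":0},{"delta_pos":[0,0,0],"twist":[25,0,-12],"grip":0}]' 60
python3 -m pendant '[{"delta_pos":[0,0,0],"twist":[2,0,0],"grip":0},{"delta_pos":[0,0,0],"twist":[2,0,0],"grip":0},{"delta_pos":[0,0,0],"twist":[2,0,0],"grip":0},{"delta_pos":[0,0,0],"twist":[2,0,0],"grip":0},{"delta_pos":[0,0,0],"twist":[2,0,0],"grip":0}]' 60
python3 -c "
from h import *
look(10);floor(10)"
```

```text
time_s: 12.4
ee_pos: [564.5, 179.7, 310.4]
ee_rot: [-87.9, 33.1, -70.0]
force: [0.9, 0.7, -3.5]
gripper_width: 18.0
time_s: 12.9
ee_pos: [563.9, 179.9, 309.5]
ee_rot: [-64.4, 21.5, -73.2]
force: [0.9, 0.2, -4.3]
gripper_width: 18.4
time_s: 13.4
ee_pos: [566.3, 180.2, 309.2]
ee_rot: [-62.5, 21.5, -73.2]
force: [-0.6, 0.4, -4.5]
gripper_width: 18.0
tilt [21.5 25.4] F [-0.6  0.4 -4.5] T [-0.73  0.53  0.02] w 18.012098419017708 q [  1.   4.  99.  31.  58. -23.] [566. 180. 309.] 13.4
n in tool [-0.008 -1.     0.016] slip about z deg -0.4 inl 4998 8939
true tilt len 21.2 wid 24.6 dist grip->floor 120.22795859100108
```

View pics/top10c.png

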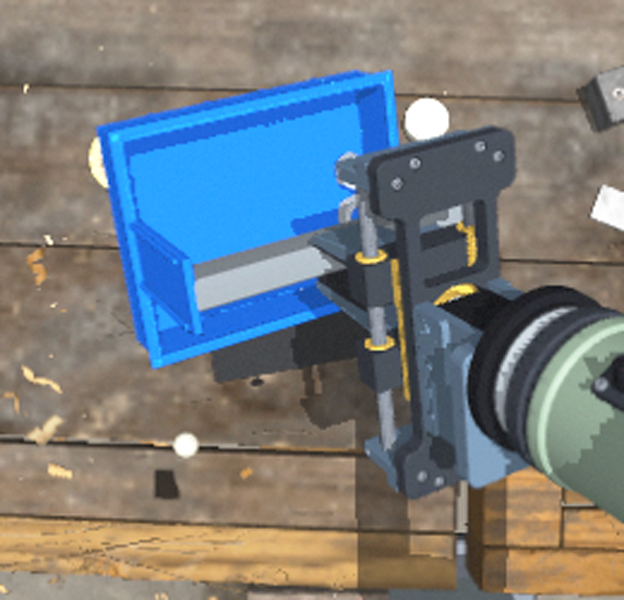

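View pics/scene10c.png

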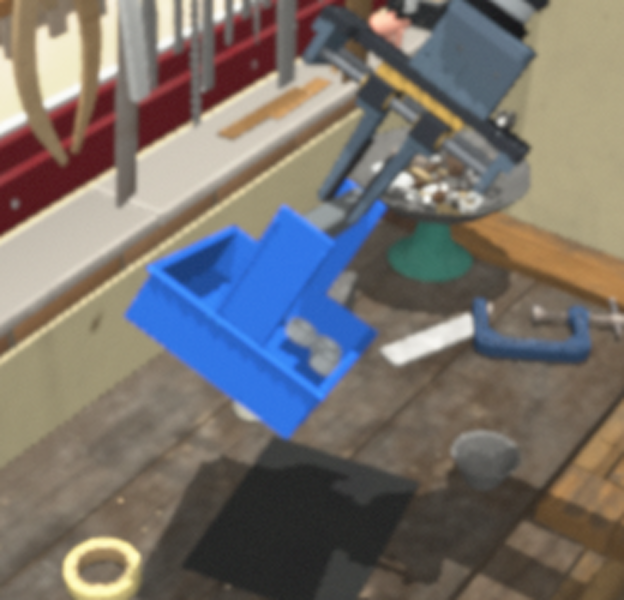

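```bash
python3 -c "
from h import *
nutpos('top',[(345,165),(348,210)]);nutpos('scene',[(300,330),(322,352)])"
python3 -m pendant '[{"delta_pos":[0,0,0],"twist":[1,0,-3],"grip":0},{"delta_pos":[0,0,0],"twist":[2,0,-6],"grip":0},{"delta_pos":[0,0,0],"twist":[3,0,-9],"grip":0},{"delta_pos":[0,0,0],"twist":[4,0,-12],"grip":0},{"delta_pos":[0,0,0],"twist":[5,0,-15],"grip":0}]' 60
python3 -m pendant '[{"delta_pos":[0,0,0],"twist":[0,0,0],"grip":0},{"delta_pos":[0,0,0],"twist":[0,0,0],"grip":0},{"delta_pos":[0,0,0],"twist":[0,0,0],"grip":0},{"delta_pos":[0,0,0],"twist":[0,0,0],"grip":0},{"delta_pos":[0,0,0],"twist":[0,0,0],"grip":0}]' 60
python3 -c "
from h import *
look(11)"
```

```text
[[74.0, -12.0], [73.0, 22.0]] (len to cup max 92, wid max 72)
[[71.0, 27.0], [61.0, 54.0]] (len to cup max 92, wid max 72)
time_s: 14.0
ee_pos: [565.5, 180.6, 309.2]
ee_rot: [-59.4, 8.4, -80.8]
force: [-0.3, 0.0, -4.9]
gripper_width: 18.3
time_s: 14.5
ee_pos: [566.0, 179.8, 309.3]
ee_rot: [-59.4, 8.4, -80.7]
force: [-0.7, 0.1, -4.3]
gripper_width: 18.2
tilt [ 8.4 30.2] F [-0.7  0.1 -4.3] T [-0.25  0.76  0.01] w 18.16607484267199 q [ 13.  -0. 102.   7.  47.   3.] [566. 180. 309.] 14.5
```

View pics/top11c.png

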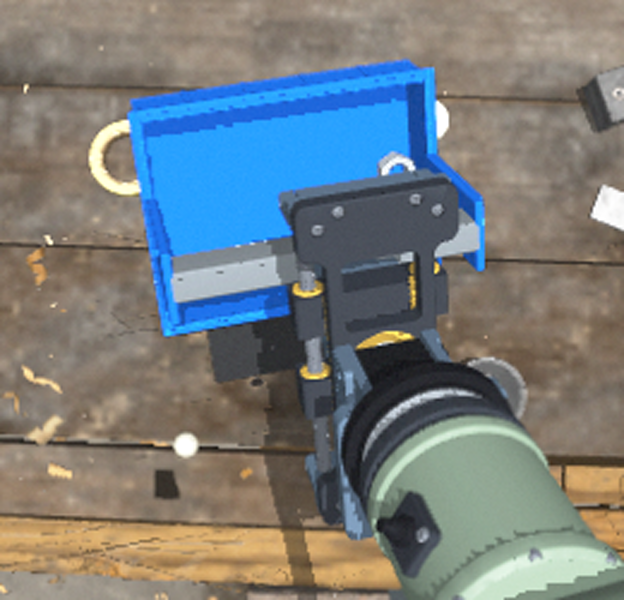

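View pics/scene11c.png

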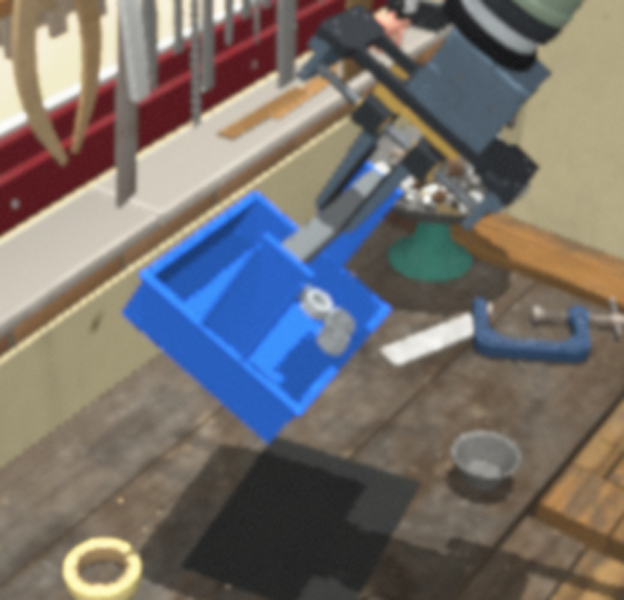

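```bash
python3 -c "
from h import *
nutpos('top',[(397,163)]);nutpos('scene',[(317,300),(335,322),(338,335)])
a=cv2.imread('pics/scene11.png')
s=state();q=proj('scene',s['ee_pos'])[0].astype(int);print(q)
c=a[q[1]:q[1]+80,q[0]-30:q[0]+60];cv2.imwrite('pics/z11.png',cv2.resize(c,None,fx=7,fy=7,interpolation=2))"
```

```text
[[81.0, -5.0]] (len to cup max 92, wid max 72)
[[78.0, 29.0], [72.0, 53.0], [60.0, 63.0]] (len to cup max 92, wid max 72)
[332 124]
```

View pics/z11.png

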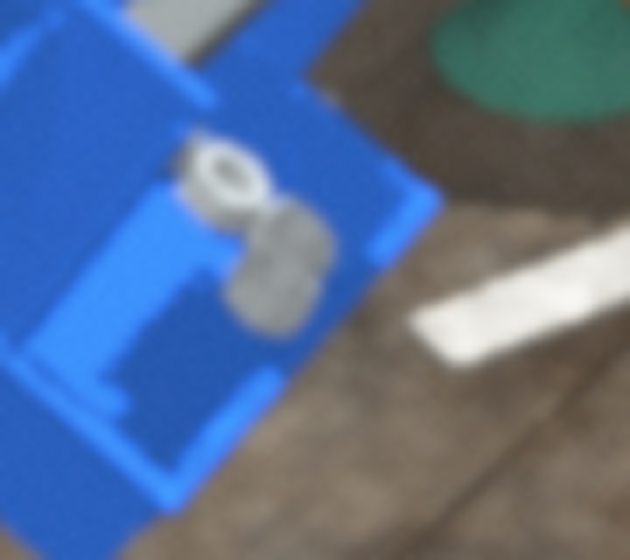

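```bash
python3 -m pendant '[{"delta_pos":[0,0,0],"twist":[0,0,-6],"grip":0},{"delta_pos":[0,0,0],"twist":[0,0,-13],"grip":0},{"delta_pos":[0,0,0],"twist":[0,0,-20],"grip":0},{"delta_pos":[0,0,0],"twist":[0,0,-25],"grip":0},{"delta_pos":[0,0,0],"twist":[0,0,-25],"grip":0}]' 60
python3 -c "
from h import *
look(12)"
```

```text
time_s: 15.1
ee_pos: [565.8, 184.1, 308.0]
ee_rot: [-59.0, -13.0, -93.2]
force: [-0.2, 1.2, -5.2]
gripper_width: 18.3
tilt [-13.   30.2] F [-0.2  1.2 -5.2] T [0.69 0.85 0.14] w 18.32798545972378 q [ 33.   6.  96. -32.  62.  44.] [566. 184. 308.] 15.1
```

View pics/top12c.png

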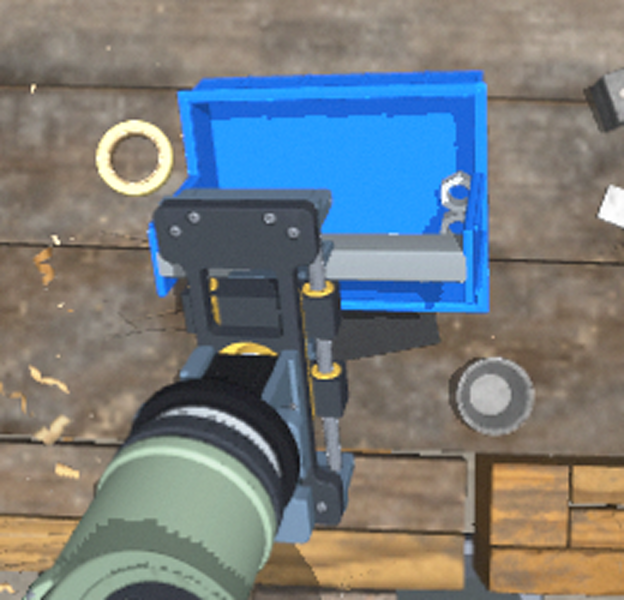

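View pics/scene12c.png

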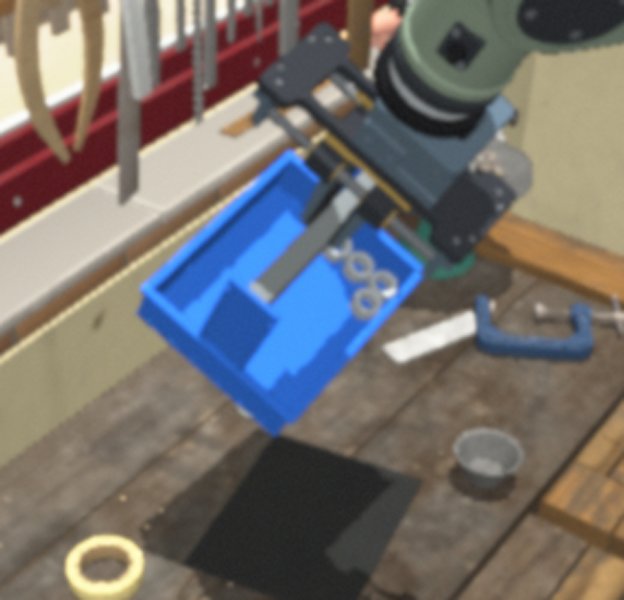

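```bash
python3 -c "
from h import *
nutpos('scene',[(340,250),(358,265),(382,283),(367,302)]);nutpos('top',[(456,188)])"
python3 -m pendant '[{"delta_pos":[0,0,0],"twist":[0,0,-4],"grip":0},{"delta_pos":[0,0,0],"twist":[0,0,-7],"grip":0},{"delta_pos":[0,0,0],"twist":[0,0,-7],"grip":0},{"delta_pos":[0,0,0],"twist":[0,0,-7],"grip":0},{"delta_pos":[0,0,0],"twist":[0,0,-7],"grip":0}]' 60
python3 -c "
from h import *
look(13)"
```

```text
[[73.0, 14.0], [74.0, 34.0], [77.0, 60.0], [52.0, 62.0]] (len to cup max 92, wid max 72)
[[79.0, 2.0]] (len to cup max 92, wid max 72)
time_s: 15.7
ee_pos: [565.9, 179.4, 310.1]
ee_rot: [-57.7, -19.0, -97.3]
force: [0.7, -0.4, -3.9]
gripper_width: 18.2
tilt [-19.   30.3] F [ 0.7 -0.4 -3.9] T [ 0.64  0.82 -0.04] w 18.242512326022087 q [ 37.   9.  95. -38.  68.  51.] [566. 179. 310.] 15.7
```

View pics/scene13c.png

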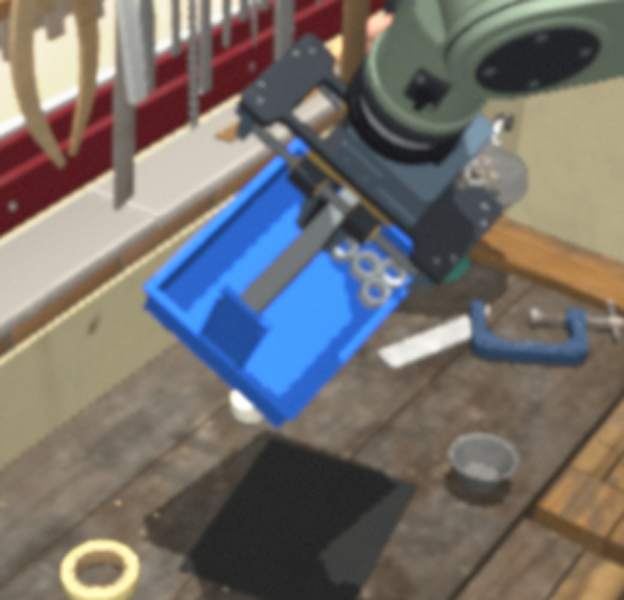

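```bash
python3 -m pendant '[{"delta_pos":[0,0,0],"twist":[0,0,-3],"grip":0},{"delta_pos":[0,0,0],"twist":[0,0,-4],"grip":0},{"delta_pos":[0,0,0],"twist":[0,0,-4],"grip":0},{"delta_pos":[0,0,0],"twist":[0,0,-4],"grip":0},{"delta_pos":[0,0,0],"twist":[0,0,-4],"grip":0}]' 60
python3 -c "
from h import *
look(14)"
```

```text
time_s: 16.3
ee_pos: [565.8, 180.2, 309.8]
ee_rot: [-56.9, -22.4, -99.6]
force: [0.3, 0.0, -4.0]
gripper_width: 18.1
tilt [-22.4  30.3] F [ 0.3  0.  -4. ] T [0.87 0.76 0.04] w 18.11133752501569 q [ 39.  11.  94. -41.  72.  54.] [566. 180. 310.] 16.3
```

View pics/scene14c.png

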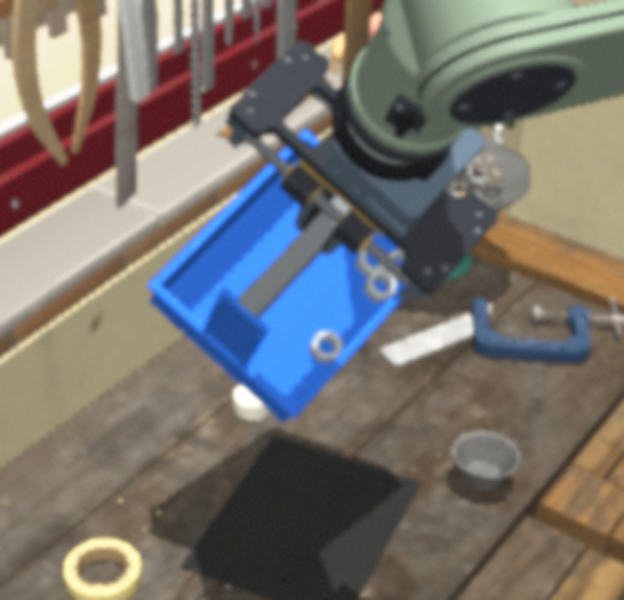

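```bash
cat >> h.py <<'E'
def tgt(L,W,yaw):
    r=np.degrees(np.arcsin(np.sin(np.radians(W))/np.cos(np.radians(L))))
    print('twist',delta([566,180,310],Ro.from_euler('xyz',[-90+r,L,yaw],degrees=True)))
E
python3 -c "
from h import *
tgt(32,8,-72);tgt(0,20,-85)"
```

```text
twist (array([ 0.02, -0.  ,  0.03]), array([-23.75,  -7.3 ,  60.54]))
twist (array([ 0.02, -0.  ,  0.03]), array([-9.98, -2.91, 26.42]))
```

```bash
python3 -m pendant '[{"delta_pos":[0,0,0],"twist":[-2.5,-0.7,6],"grip":0},{"delta_pos":[0,0,0],"twist":[-5,-1.5,13],"grip":0},{"delta_pos":[0,0,0],"twist":[-8,-2.4,20],"grip":0},{"delta_pos":[0,0,0],"twist":[-10.6,-3.3,27],"grip":0},{"delta_pos":[0,0,0],"twist":[-13,-4,33],"grip":0}]' 60
python3 -c "
from h import *
tgt(32,8,-72)"
```

```text
time_s: 16.9
ee_pos: [565.6, 178.9, 310.9]
ee_rot: [-72.9, 6.0, -81.9]
force: [0.2, -1.5, -4.6]
gripper_width: 18.5
twist (array([-0.09,  0.12,  0.02]), array([-10.74,  -3.2 ,  27.46]))
```

```bash
python3 -m pendant '[{"delta_pos":[0,0,0],"twist":[-2.5,-0.7,6],"grip":0},{"delta_pos":[0,0,0],"twist":[-5,-1.5,12],"grip":0},{"delta_pos":[0,0,0],"twist":[-7,-2.2,18],"grip":0},{"delta_pos":[0,0,0],"twist":[-9,-3,24],"grip":0},{"delta_pos":[0,0,0],"twist":[-10.7,-3.2,27.5],"grip":0}]' 60
python3 -m pendant '[{"delta_pos":[0,0,0],"twist":[0,0,0],"grip":0},{"delta_pos":[0,0,0],"twist":[0,0,0],"grip":0},{"delta_pos":[0,0,0],"twist":[0,0,0],"grip":0},{"delta_pos":[0,0,0],"twist":[0,0,0],"grip":0},{"delta_pos":[0,0,0],"twist":[0,0,0],"grip":0}]' 60
python3 -c "
from h import *
look(15)"
```

```text
time_s: 17.4
ee_pos: [566.2, 177.1, 308.1]
ee_rot: [-80.7, 31.8, -72.2]
force: [-0.3, -0.9, -4.8]
gripper_width: 18.4
time_s: 17.9
ee_pos: [565.3, 180.9, 310.2]
ee_rot: [-80.5, 31.9, -72.0]
force: [-0.2, -0.6, -5.7]
gripper_width: 18.4
tilt [31.9  8.1] F [-0.2 -0.6 -5.7] T [-0.94 -0.13 -0.01] w 18.389264960346175 q [ -3.  16.  84.  33.  84. -23.] [565. 181. 310.] 17.9
```

View pics/top15c.png

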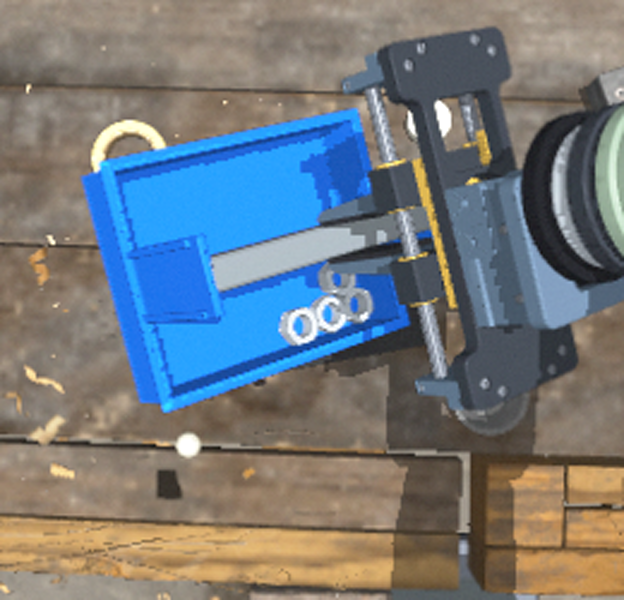

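View pics/scene15c.png

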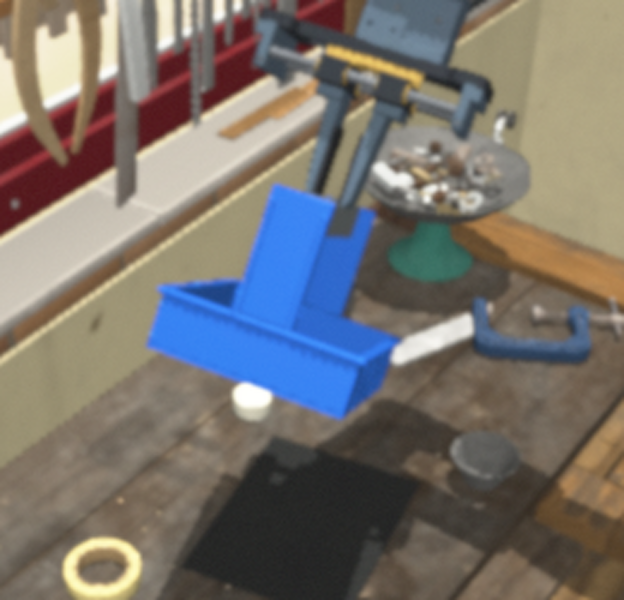

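```bash
python3 -c "
from h import *
nutpos('top',[(299,327),(330,314),(355,304),(338,279)]);tgt(21,21,-77);tgt(22,26,-77)"
```

```text
[[32.0, 62.0], [60.0, 60.0], [84.0, 59.0], [74.0, 37.0]] (len to cup max 92, wid max 72)
twist (array([ 0.08, -0.05,  0.04]), array([ 15.25,   1.23, -11.75]))
twist (array([ 0.08, -0.05,  0.04]), array([ 20.92,   0.96, -10.87]))
```

```bash
python3 -m pendant '[{"delta_pos":[0,0,0],"twist":[3,0.2,-1.5],"grip":0},{"delta_pos":[0,0,0],"twist":[7,0.4,-4],"grip":0},{"delta_pos":[0,0,0],"twist":[11,0.6,-6.5],"grip":0},{"delta_pos":[0,0,0],"twist":[14.5,0.8,-8.5],"grip":0},{"delta_pos":[0,0,0],"twist":[17.5,1,-10],"grip":0}]' 60
python3 -m pendant '[{"delta_pos":[0,0,0],"twist":[0,0,0],"grip":0},{"delta_pos":[0,0,0],"twist":[0,0,0],"grip":0},{"delta_pos":[0,0,0],"twist":[0,0,0],"grip":0},{"delta_pos":[0,0,0],"twist":[0,0,0],"grip":0},{"delta_pos":[0,0,0],"twist":[0,0,0],"grip":0}]' 60
python3 -c "
from h import *
look(16);floor(16)
s=state();M=Ro.from_euler('xyz',s['ee_rot'],degrees=True).as_matrix();print('low corner',s['ee_pos']-M[:,1]*19+M@[96,126,-76])"
```

```text
time_s: 18.5
ee_pos: [564.5, 180.9, 309.8]
ee_rot: [-65.0, 22.7, -76.5]
force: [0.1, 0.0, -4.9]
gripper_width: 18.5
time_s: 19.0
ee_pos: [566.3, 180.2, 309.2]
ee_rot: [-65.1, 22.8, -76.6]
force: [-0.4, -0.5, -4.5]
gripper_width: 18.4
tilt [22.8 22.8] F [-0.4 -0.5 -4.5] T [-0.74  0.46 -0.01] w 18.373366087529277 q [  1.   4.  98.  30.  60. -19.] [566. 180. 309.] 19.0
n in tool [-0.009 -1.     0.013] slip about z deg -0.5 inl 5069 8938
true tilt len 22.3 wid 22.2 dist grip->floor 120.17588771179803
low corner [551.88842901 137.09124289 153.07470702]
```

View pics/top16c.png

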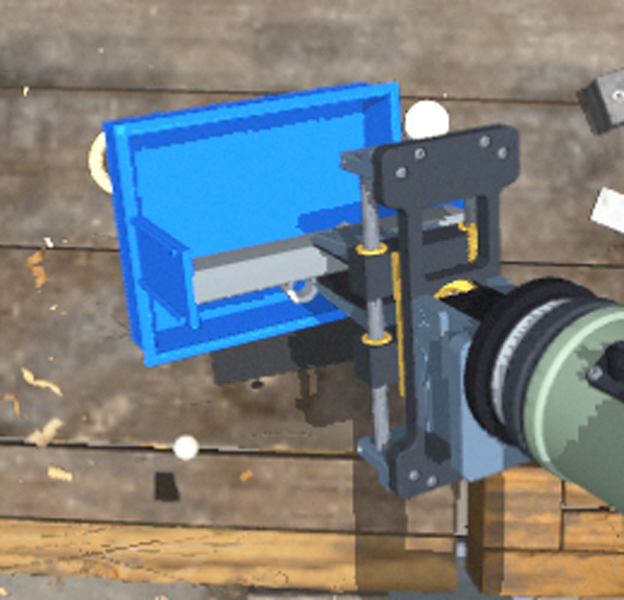

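View pics/scene16c.png

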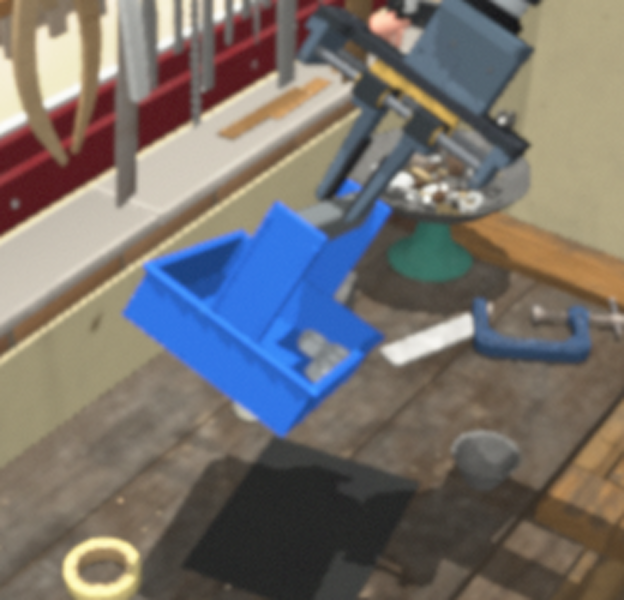

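```bash
python3 -c "
from h import *
nutpos('top',[(300,290)]);nutpos('scene',[(312,343),(335,355),(320,370)])
a=cv2.imread('pics/scene16.png')
s=state();q=proj('scene',s['ee_pos'])[0].astype(int);print(q)
c=a[q[1]:q[1]+80,q[0]-40:q[0]+50];cv2.imwrite('pics/z16.png',cv2.resize(c,None,fx=7,fy=7,interpolation=2))"
```

```text
[[30.0, 67.0]] (len to cup max 92, wid max 72)
[[62.0, 37.0], [73.0, 58.0], [22.0, 60.0]] (len to cup max 92, wid max 72)
[332 124]
```

View pics/z16.png

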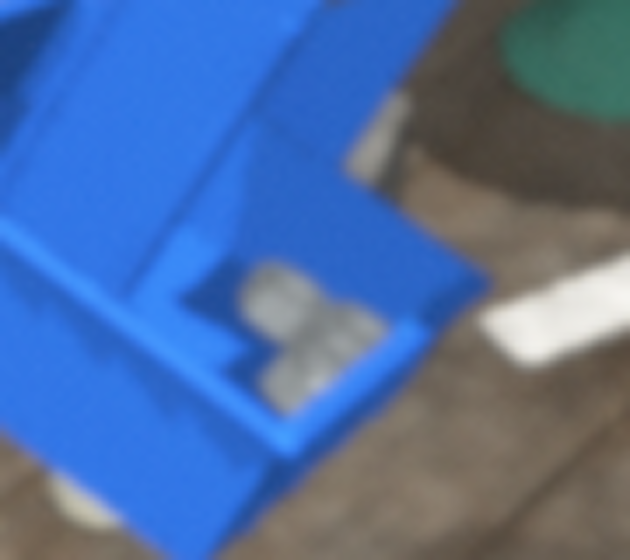

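```bash
python3 -c "
from h import *
from workcell import job
s=state();print(s['qvel'].round(2),s['gripper_width'],s['time_s'])
a=cv2.imread('pics/scene0.png').astype(int);b_=cv2.imread('pics/scene16.png').astype(int)
for n,(u,v) in dict(cup=(404,215),tape=(245,262),wax=(361,304)).items(): print(n,abs(a-b_)[v-12:v+12,u-14:u+14].mean())
print(job.job_done())"
```

```text
[ 0.03 -0.26  0.18  0.04 -0.18  0.01] 17.974229970432276 19.1
cup 14.409722222222221
tape 10.29861111111111
wax 6.94890873015873
the job is handed in; nothing more can be done
None
```

I lifted the tote by its rail and tipped it to the corner nearest the cup (near the robot, on its right). All four nuts are gathered at that corner with none spilled, and I handed the job in at about 19 s with the tote still held there at 60 N.

- **Tilt:** The depth image gave about 22° down along both the length and the width, with no slip in the grip. The arm was practically still.
- **Height:** From the arm's pose, the lowest corner works out at about 153 mm, well above the cup's 34 mm rim.
- **Nuts:** Getting them together took several tips back and forth. The last clear view, one move before the final tilt, showed three in a row along the long wall from the corner. The fourth was beside them on the short wall.
- **Farthest nut:** Its centre is about 60 mm from the corner, so they are packed close but not in a perfect square.
- **Final pictures:** The gripper hides part of the corner. One camera shows three nuts there and the other shows the fourth at the end of the row. One scene-camera point I tried for a nut came out near that fourth nut instead of at the corner; I took it to be a bad pixel pick.
- **Other objects:** The cup and tape roll look unmoved by eye in the final scene picture, and the wax and white cap in the final top picture. The before/after pixel check on the cup, tape and wax found differences of 7 to 14 grey levels. I had no unchanged area to compare with, and the arm now casts shadows there, so that check proves little. The white cap was not in it.

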